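# Pack the listening accessories away behind the bifold door

## Task

Pack the accessories away under the turntable: pull the cabinet's bifold door by its brass handle until both panels are folded right back, draw the tray fully out, and put every accessory standing on the boards in it (green jar, white record weight, yellow stylus gauge, record brush: whichever are there), the jar and the weight standing upright. Then push the tray home until it seats at its detent, and last unfold the bifold door by its handle until it is fully shut. Leave everything else on the bench where it is.

Things in the scene. Friction and masses are not known exactly. Their poses are not given: they have to be found in the camera images.
- door (a joint): Fold angle a of the bifold door, rad: 0 shut (both panels flat across the cabinet's front), 1.40 at the stop (folded back to the left, panels standing out from the front). The first panel turns a on the left jamb; the lead panel, hinged to its free edge with its far end in the track, always turns back 2a. It stays where it is left; a few newtons move it.
- door_hinge (a point): Point on the first panel's hinge line, left end of the cabinet's front, 22 mm above the boards, fixed to the cabinet. Axes: x into the cabinet, y left along its front, z up. The pale panels are 190 mm wide, 12 mm thick, 24 to 149 mm above the boards. The fold line lies at (-190 sin a, -190 cos a) mm from here, the lead panel's far end at (0, -380 cos a).
- cabinet: Dark wooden cabinet, 420 mm wide, 400 deep, 150 high; origin on the boards, middle of the door's plane. Axes: x into the cabinet, y left along its front, z up. Its top board (130 to 150 mm up) begins 60 mm behind the door's plane; in front of that it is open above, so a hand can come down onto the tray's tab. The turntable on top begins 100 mm behind that plane, 235 mm high.
- door_handle (a point): Grip point of the door's handle, a round upright brass post 14 mm across, free-standing 45 mm (to its centre) before the lead panel, 70 mm from the fold line. The point is 128 mm above the boards, 20 mm below its top, 32 mm above its stem. The post may turn in the grip. From door_hinge it lies at (-120 sin a - 45 cos a, -260 cos a - 45 sin a) mm in the cabinet's axes.
- tray (a joint): How far the pull-out tray is drawn out, m: 0 home, 0.220 fully out. It slides towards the person (the cabinet's -x). A sprung roller catches it over the last 8 mm: some 5 N push or pull it past; past it, it snaps home and stays; stopped short, the tray stands proud. Otherwise it moves with 1 to 4 N.
- tray_tab (a point): Grip point of the tray's tab: an upright dark steel fin in the middle of the tray's front, 12 mm thick (across, y), 40 mm long (x), its top 14 mm above this point, which is 112 mm above the boards. With the tray home it is 35 mm behind the door's plane. Axes: x into the cabinet, y left along its front, z up. 
- tray_in (a point): Middle of the front edge of the tray's inner floor, 32 mm above the boards, 33 mm behind tray_tab (x). From here the inside runs 220 mm in x and 120 mm either way in y, walls 50 mm high. Fully out, it is open above for 210 mm in x, where the top board begins; things up to 95 mm tall pass below that. Axes: x into the cabinet, y left along its front, z up. 
- jar_mid (a point): Glass jar with a steel clip-on lid and orange seal, green glass, 56 mm across, 80 mm tall; the point is on its axis, half-way up, z along its axis. May be absent.
- weight_mid (a point): White ceramic record weight: a disc foot 72 mm across and 24 mm tall, a neck, and on top a round knob 44 mm across from 36 to 60 mm up; the point is on its axis, 30 mm above its underside, z along its axis. May be absent.
- gauge_mid (a point): Yellow plastic stylus gauge, a flat bar 90 mm (x) by 34 mm (y) by 22 mm tall with a black beam and a small dial on top (up to 26 mm); the point is at its centre, 11 mm up. May be absent.
- brush_mid (a point): Record brush, dark wooden block on a blue pad, 90 mm (x) by 34 mm (y; the wood 30 mm) by 40 mm tall; the point is at its centre, 20 mm up. May be absent.
- bookend_a: Bystander: aluminium bookend, 160 mm tall, 120 mm wide, on the right of the bench; leave it.
- bookend_b: Bystander: the other aluminium bookend; leave it.
- singles: Bystander: block of record sleeves 140 by 182 by 182 mm between the bookends; leave it.
- mug: Bystander: blue mug 80 mm across, 90 mm tall, on the left; leave it.
- plant: Bystander: terracotta plant pot 110 mm across, plant up to 170 mm, on the left; leave it.
- adaptor: Bystander: red plastic disc (record adaptor) 38 mm across, 12 mm tall, lying among the accessories; leave it.
- remote: Bystander: black remote control 150 by 42 by 16 mm, at the front right; leave it.
Things that resemble listed ones, but are neither listed nor needed, are in the scene too. What is shaped like the part that bears jar_mid but pink is not meant. Leave any turquoise look-alike of the part that bears weight_mid alone.

How it is judged:
By the outcome, as a careful person would: the job done as asked, in the order asked, and still so for the second after the job is handed in, with the robot touching nothing.
Of jar, weight, gauge, brush only 2 to 4 are there at a start; the rules pass over those that are not, and their reading is None.
At some moment in a run one of weight, gauge, brush may be knocked a few centimetres aside while the robot is not near it.
It also fails if it takes over 210 s, if anything falls off the work surface, if the arm or the gripper's body presses on something with over 40 N, if the wrist force passes 120 N, or if a joint passes its speed limit or range.

## Robot

A 7-joint arm with a two-finger parallel gripper is mounted at the origin on the work surface. World frame = base frame: x ahead of the robot, y to its left, z up, the work surface at z = 0. Lengths are in m, angles in rad, forces in N, time in s.
With the tool pointing down it reaches from about 0.4 to 0.875 m from the base axis. Payload 19.3 kg.
Tool frame: the origin (TCP) lies at the very end of the fingers, on their centre line; the grasp point (between the pads) lies 19 mm behind it; z points along the fingers, y is the line along which they close (so a half turn about z gives the same grasp; the last joint's range is limited). The gripper opens to 85 mm and grips with 20 to 120 N. Pads are 22 mm wide; open, the fingers measure 114 mm over their backs; the gripper's body (76 mm by 85 mm) begins 54 mm behind the grasp point. The pads swing forward as they close: fully open they stand 13 mm farther back than shut.
Start: joints at [1.202, 0.521, -0.036, 1.599, 0.021, 1.021, -0.113], TCP at [0.184, -0.597, 0.231] pointing down, gripper open.
Joint ranges: [-2.91, 2.91], [-0.3, 2.13], [-1.5, 1.42], [0.17, 2.43], [-1.26, 4.41], [0.16, 1.93], [-2.52, 2.52]. Speed limits (rad/s): [1.89, 1.89, 2.39, 2.39, 3.01, 3.01, 3.01].

## Interface

Orientations are given as [roll, pitch, yaw] about the fixed x, y, z axes, in that order (R = Rz(yaw) Ry(pitch) Rx(roll)).
In Python, from workcell import bot gives the robot as it stands. The module is installed in compiled form; this text tells all that it offers.
- The arm moves only by the tool apply_moves, never from a script. Its arguments are lists of equal length, an entry for each row: "claw": the finger opening in m, from 0 to 0.0854; "xyz": the shift along the tool's x, y, z in m, a list of three; "twist": the turn, a rotation vector about the tool's x, y, z in rad, a list of three. A call has 1 to 20 rows; each row shifts and turns the commanded pose from where the row before left it, along the tool's axes as they then stand; what a row does not reach is not made up. A row lasts 1/10 s, in which the tool goes at most 50 mm and 8.59 degrees, less where a joint would pass 70% of its speed; a pose out of reach is approached as far as the arm can. A call with a gripper value outside its range is refused whole. The fingers move at their own pace and stop on an object; "force" is the grip in N (left out, the last holds). Time passes only in rows, so rows that do not move let the fingers close. It gives the time, the measured TCP pose, the force, the opening and the grip force at its end, in the units of the state.
- bot.observe(): the state, without advancing time (a new reading comes with each control period).
- bot.grab_frame(name): name is "scene" or "top" or "wrist"; returns a dict with "img" (400x640x3 uint8, red, green, blue), "vfov" (degrees; the focal length in pixels is half the picture's height over the tangent of half this angle, whatever the lens; pixels are square), "cx", "cy" (the principal point, pixels), "distortion" ([k1, k2, p1, p2, k3] as OpenCV has them; the pictures are not rectified), "view" (4x4, takes a point from world to camera coordinates). Camera axes: x right, y up, looking along -z (the intrinsics and any distortion apply to the point x, -y, -z); pixel columns grow to the right and rows downward; lengths in m; the calibration is good to about 2 mm. A picture is of the moment at which its call begins. There is no depth.
- bot.job_done(): hands the job in; it is judged then, once.
Trained networks look in the newest picture that a camera, given by its name, has taken for a name from the list of things; names that differ only in an ending like _2 or _b are one class to them, and where a whole thing is asked for, a point or a joint stands for the part that bears it (a point fixed in the world has none). Each returns a list of dicts, best first, with "score" (0 to 1); they miss things now and then, are a little off and sometimes report something else, mostly with a low value. They report only what shows in the picture. A call takes as long as a camera call. They do not tell look-alikes from the thing itself.
- bot.find_in(camera, query): "position" ([x, y, z] in m, in world coordinates, good to about 4 mm: the middle of the surface that is visible of it).
The state is a dict: "clock": time; "qpos": joint angles; "qd": joint speeds; "joint_efforts": joint torques, N m; "position": TCP position; "tool_rot": TCP orientation; "force": force on the tool from outside, world axes, zero at the start; "moment": the same for the moment, N m; "grip_width": finger opening in m; "finger_force": force on a finger pad.
Only numpy, scipy, OpenCV 4.12 (cv2) and the standard library are available. Lean on these libraries where they do the work, as an engineer would, in place of code of your own. Each camera call takes 0.05 s, during which the arm holds its last target. There are 200 camera calls.

## Working session

There is one attempt and no reset: what is moved stays moved. The work goes in short steps, Python scripts to look and compute and a tool call to move; the robot and the scene stay as the last step left them, time stands still between calls to the robot, and variables do not carry over. Pictures are saved under pics/ and viewed, at most 14 in all, crops included, and the job is handed in when it is done.

Besides the shell and the picture viewer there is one more tool, called after ">>>" as name(argument=value, ...) on one line, values as JSON. apply_moves: Moves the arm, as the interface text tells. Its arguments: {"type":"object","properties":{"claw":{"type":"array"},"xyz":{"type":"array"},"twist":{"type":"array"},"force":{"type":"number"}},"required":["claw","xyz","twist"]}

```bash
mkdir -p pics
cat > h.py <<'E'
import numpy as np, cv2
from workcell import bot
from scipy.spatial.transform import Rotation as R
np.set_printoptions(precision=4,suppress=True)
def K(f):
    F=f["img"].shape[0]/2/np.tan(np.radians(f["vfov"])/2)
    return np.array([[F,0,f["cx"]],[0,F,f["cy"]],[0,0,1.]])
def pix2plane(f,uv,z):
    V=np.array(f["view"]);uv=np.array(uv,float).reshape(-1,1,2)
    p=cv2.undistortPoints(uv,K(f),np.array(f["distortion"],float)).reshape(-1,2)
    d=np.c_[p[:,0],-p[:,1],-np.ones(len(p))]@V[:3,:3]
    c=-V[:3,:3].T@V[:3,3]
    return c+d*((z-c[2])/d[:,2])[:,None]
def proj(f,P):
    V=np.array(f["view"]);P=np.array(P,float).reshape(-1,3)
    q=P@V[:3,:3].T+V[:3,3];q=q*[1,-1,-1]
    return cv2.projectPoints(q,np.zeros(3),np.zeros(3),K(f),np.array(f["distortion"],float))[0].reshape(-1,2)
def save(f,n,crop=None,s=1):
    im=f["img"][:,:,::-1]
    if crop: im=im[crop[1]:crop[3],crop[0]:crop[2]]
    cv2.imwrite("pics/"+n+".png",cv2.resize(im,None,fx=s,fy=s,interpolation=cv2.INTER_CUBIC))
def st():
    s=bot.observe();print("t",s["clock"],"pos",np.array(s["position"]),"rot",np.array(s["tool_rot"]),"F",np.array(s["force"]),"w",s["grip_width"],"ff",s["finger_force"]);return s
E
python3 - <<'E'
from h import *
s=st()
for c in ["top","scene"]:
    f=bot.grab_frame(c);save(f,c+"0",s=1.25)
    V=np.array(f["view"]);print(c,"cam",-V[:3,:3].T@V[:3,3],f["vfov"])
    for q in ["cabinet","door_handle","tray_tab","jar_mid","weight_mid","gauge_mid","brush_mid","door","adaptor","mug","plant","remote"]:
        r=bot.find_in(c,q)
        print(q,[(np.array(d["position"]),round(d["score"],2)) for d in r[:4]])
E
```

```text
t 0.0 pos [ 0.1839 -0.597   0.2307] rot [-3.1405  0.0001  0.2988] F [-1.2739  0.7478  0.0728] w 0.08562335811903371 ff 0.0
top cam [ 0.376  -0.0378  1.2745] 55.47104324831524
cabinet [(array([0.7708, 0.0984, 0.2019]), 0.97)]
door_handle [(array([0.5978, 0.0242, 0.1254]), 0.7), (array([0.3208, 0.5427, 0.0514]), 0.39)]
tray_tab [(array([0.6679, 0.0511, 0.0835]), 0.65), (array([ 0.4986, -0.2824,  0.0118]), 0.33)]
jar_mid [(array([ 0.682 , -0.2113,  0.0803]), 0.69), (array([ 0.5735, -0.2132,  0.0809]), 0.53)]
weight_mid [(array([ 0.7131, -0.3851,  0.0219]), 0.84), (array([ 0.5963, -0.3631,  0.0239]), 0.68), (array([ 0.5729, -0.2133,  0.0796]), 0.53)]
gauge_mid []
brush_mid [(array([ 0.3557, -0.5751,  0.0022]), 0.15)]
door [(array([ 0.5989, -0.5733,  0.0061]), 0.61), (array([0.6049, 0.1115, 0.1266]), 0.56)]
adaptor [(array([ 0.5017, -0.2858,  0.0126]), 0.52)]
mug [(array([0.3224, 0.5431, 0.0488]), 0.89)]
plant [(array([0.5672, 0.5091, 0.0815]), 0.81), (array([0.6074, 0.1079, 0.1281]), 0.57), (array([0.6647, 0.0499, 0.0854]), 0.43), (array([0.3229, 0.5436, 0.0489]), 0.16)]
remote [(array([
[... 305 characters left out ...]
([ 0.687 , -0.2235,  0.0818]), 0.56)]
weight_mid [(array([ 0.6079, -0.3755,  0.0243]), 0.66), (array([ 0.724 , -0.3974,  0.0226]), 0.59), (array([0.8214, 0.0456, 0.199 ]), 0.56)]
gauge_mid [(array([0.3257, 0.5186, 0.0551]), 0.53)]
brush_mid []
door [(array([0.6152, 0.0945, 0.1195]), 0.92), (array([0.8219, 0.0475, 0.1993]), 0.66)]
adaptor [(array([ 0.5033, -0.2916,  0.0123]), 0.62), (array([0.8231, 0.0485, 0.1994]), 0.46), (array([ 0.485 , -0.58  ,  0.1788]), 0.33)]
mug [(array([0.3265, 0.52  , 0.0566]), 0.93), (array([ 0.3256, -0.58  ,  0.004 ]), 0.26)]
plant [(array([0.5774, 0.4993, 0.082 ]), 0.65), (array([0.3261, 0.5214, 0.0531]), 0.39)]
remote [(array([ 0.299 , -0.3399,  0.015 ]), 0.61)]
```

View pics/top0.png

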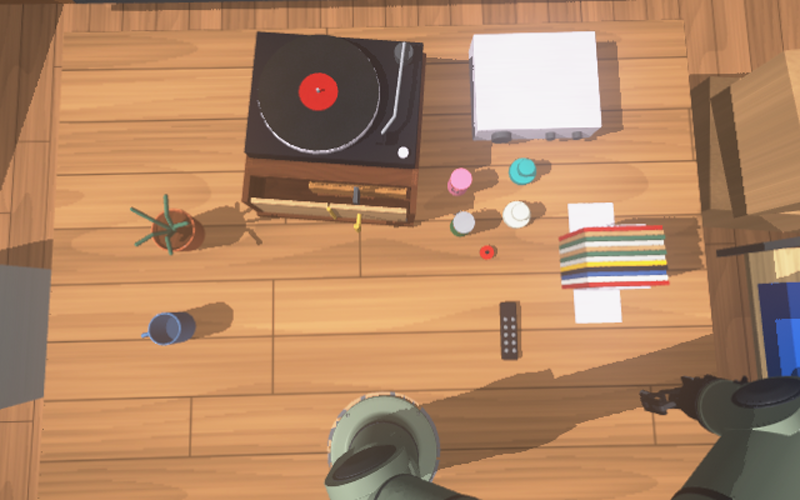

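View pics/scene0.png

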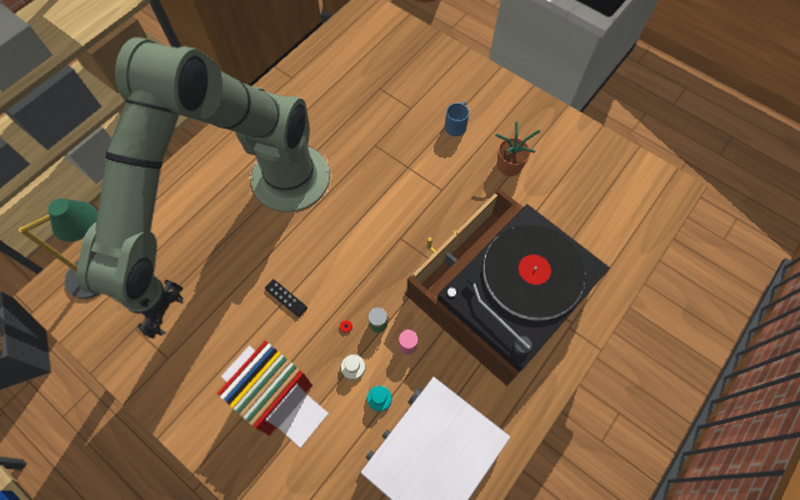

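The top view shows the door shut, with its brass handle at (358,220). The green jar is at (463,222) and the white weight at (517,213). The pink jar at (460,180) and the turquoise weight at (523,171) are look-alikes. I see no gauge or brush. Next I need the cabinet's pose.

Run:
```python
from h import *
f=bot.grab_frame("top");save(f,"topc",(185,105,345,190),5)
f=bot.grab_frame("scene");save(f,"scenec",(315,145,495,280),4.4)
```

```text
(no output)
```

View pics/topc.png

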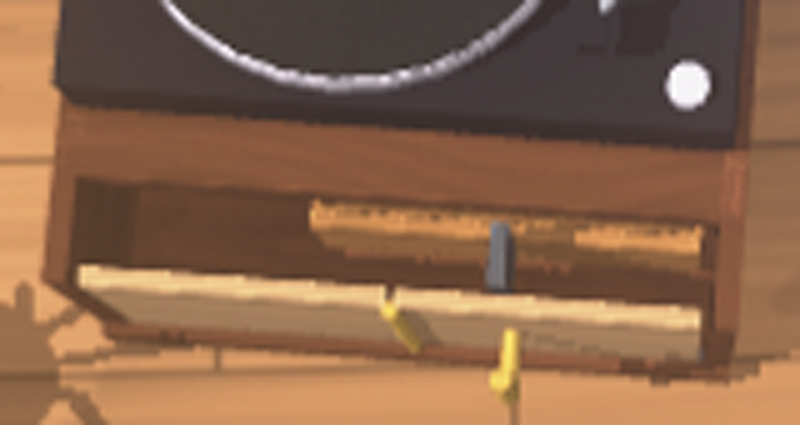

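View pics/scenec.png

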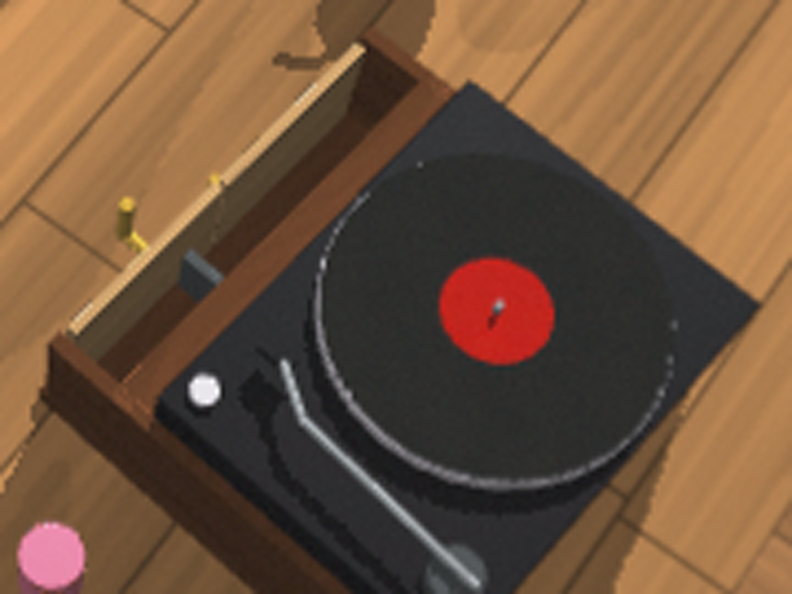

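Run:
```python
from h import *
from scipy.optimize import least_squares
ft=bot.grab_frame("top");fs=bot.grab_frame("scene")
T=np.array([[79,276],[700,318],[511,334]])/5+[185,105]
S=np.array([[360,48],[73,330],[127,202]])/4.4+[315,145]
P=np.array([[0,.19,.149],[0,-.19,.149],[-.045,-.07,.148]])
def W(p,P):
    c,s=np.cos(p[2]),np.sin(p[2]);return P@np.array([[c,-s,0],[s,c,0],[0,0,1]]).T+[p[0],p[1],0]
for n,fr in (("both",0),("top",1),("scene",2)):
    def res(p):
        a=[]
        if fr!=2:a.append(proj(ft,W(p,P))-T)
        if fr!=1:a.append(proj(fs,W(p,P))-S)
        return np.concatenate(a).ravel()
    r=least_squares(res,[.62,.08,0.1]);print(n,r.x,r.fun)
p=r.x
# jars, top rim circle centres in top img
for uv,z in (([463,217],.08),([516,211],.06)): print(pix2plane(ft,np.array(uv)/1.25,z))
for uv,z in (([377,319],.08),([351,364],.06)): print(pix2plane(fs,np.array(uv)/1.25,z))
```

```text
both [ 0.6157  0.113  -0.0811] [-0.8277 -1.7978  1.2512 -2.9583 -1.7592  6.3888  0.378  -0.5889 -0.1094
  1.7916  0.3029  1.5292]
top [ 0.6172  0.1117 -0.0724] [-0.4572 -1.7577  1.6763 -4.0028 -1.2108  5.6888]
scene [ 0.6131  0.1155 -0.0939] [ 0.6838 -1.0163 -0.7277  0.4487  0.0918  0.4178]
[[ 0.585  -0.2186  0.08  ]]
[[ 0.6009 -0.3595  0.06  ]]
[[ 0.5796 -0.2265  0.08  ]]
[[ 0.6017 -0.373   0.06  ]]
```

Run:
```python
from h import *
from scipy.optimize import least_squares
ft=bot.grab_frame("top");fs=bot.grab_frame("scene")
T=np.array([[79,276],[700,318],[500,374],[388,293]])/5+[185,105]
S=np.array([[360,48],[73,330],[127,202],[214,183]])/4.4+[315,145]
P=np.array([[0,.19,.149],[0,-.19,.149],[-.045,-.07,.148],[0,0,.149]])
def W(p,P):
    P=np.atleast_2d(P);c,s=np.cos(p[2]),np.sin(p[2]);return P@np.array([[c,-s,0],[s,c,0],[0,0,1]]).T+[p[0],p[1],0]
for n,fr in (("both",0),("top",1),("scene",2)):
    def res(p):
        a=[]
        if fr!=2:a.append(proj(ft,W(p,P))-T)
        if fr!=1:a.append(proj(fs,W(p,P))-S)
        return np.concatenate(a).ravel()
    r=least_squares(res,[.62,.08,0.1],loss="soft_l1");print(n,r.x,res(r.x))
    print(" handle",W(r.x,[-.045,-.07,.128]))
p=r.x
c=np.cos
# tab top in both views (crop px mean)
tp=pix2plane(ft,np.array([[501,225],[498,288]])/5+[185,105],.126)
sp=pix2plane(fs,np.array([[188,252],[222,275]])/4.4+[315,145],.126)
print(tp,sp)
```

```text
both [ 0.6105  0.1144 -0.0919] [-1.2436 -0.7714  0.7928 -0.5925 -0.1778  0.3352  0.1043  0.1338 -0.1087
 -1.2326 -1.4074  0.3344 -0.6323  0.2861  0.9526 -0.2075]
 handle [[0.5593 0.0488 0.128 ]]
top [ 0.6098  0.1141 -0.0898] [-1.1869 -0.4146  0.8791 -0.4958 -0.0673  0.5174  0.1781  0.3605]
 handle [[0.5587 0.0485 0.128 ]]
scene [ 0.6118  0.1148 -0.0936] [ 0.2894 -1.0813 -1.1199  0.3961 -0.2998  0.3643  1.2956 -0.0978]
 handle [[0.5605 0.0493 0.128 ]]
[[0.6567 0.0479 0.126 ]
 [0.6173 0.0503 0.126 ]] [[0.6244 0.0548 0.126 ]
 [0.6598 0.0555 0.126 ]]
```

>>> apply_moves(claw=[0.085,0.085,0.085], xyz=[[0,0,-0.02],[0,0,-0.02],[0,0,-0.02]], twist=[[0,0,0.13],[0,0,0.13],[0,0,0.13]])

```text
clock: 1.9
position: [0.1839, -0.5972, 0.292]
tool_rot: [-3.141, -0.0, -0.097]
force: [-0.7, -0.3, 0.0]
grip_width: 0.0852
finger_force: 0.0
```

>>> apply_moves(claw=[0.085,0.085,0.085,0.085,0.085,0.085,0.085,0.085,0.085,0.085,0.085,0.085,0.085,0.085,0.085,0.085,0.085,0.085,0.085,0.085], xyz=[[0.0157,-0.0339,0],[0.0157,-0.0339,0],[0.0157,-0.0339,0],[0.0157,-0.0339,0],[0.0157,-0.0339,0],[0.0157,-0.0339,0],[0.0157,-0.0339,0],[0.0157,-0.0339,0],[0.0157,-0.0339,0],[0.0157,-0.0339,0],[0.0157,-0.0339,0],[0.0157,-0.0339,0],[0.0157,-0.0339,0],[0.0157,-0.0339,0],[0.0157,-0.0339,0],[0.0157,-0.0339,0],[0.0157,-0.0339,0],[0.0157,-0.0339,0],[0.0157,-0.0339,0],[0.0157,-0.0339,0]], twist=[[0,0,0],[0,0,0],[0,0,0],[0,0,0],[0,0,0],[0,0,0],[0,0,0],[0,0,0],[0,0,0],[0,0,0],[0,0,0],[0,0,0],[0,0,0],[0,0,0],[0,0,0],[0,0,0],[0,0,0],[0,0,0],[0,0,0],[0,0,0]])

```text
clock: 3.9
position: [0.559, 0.0506, 0.2914]
tool_rot: [3.142, -0.0, -0.091]
force: [-0.2, -0.8, 0.6]
grip_width: 0.0852
finger_force: 0.0
```

```bash
cat >> h.py <<'E'
CAB=np.array([.611,.1145,-.092])
def W(P,p=None):
    p=CAB if p is None else p
    P=np.atleast_2d(P);c,s=np.cos(p[2]),np.sin(p[2]);return P@np.array([[c,-s,0],[s,c,0],[0,0,1]]).T+[p[0],p[1],0]
def L(P):
    P=np.atleast_2d(P);c,s=np.cos(CAB[2]),np.sin(CAB[2]);return (P-[CAB[0],CAB[1],0])@np.array([[c,-s,0],[s,c,0],[0,0,1]])
def go(target,yaw=None):
    "tool-axis shift to target (after turning to yaw)"
    s=bot.observe();r=R.from_euler("xyz",s["tool_rot"])
    if yaw is not None:
        y0=s["tool_rot"][2];print("twist z",-(yaw-y0));r=R.from_euler("xyz",[np.pi,0,yaw])
    d=r.inv().apply(np.array(target).ravel()-s["position"]);print("shift",d,"rows>=",np.ceil(np.linalg.norm(d)/.05));return d
E
python3 - <<'E'
from h import *
f=bot.grab_frame("wrist");save(f,"w1",s=1.25)
print(proj(f,W([[-.045,-.07,.148],[-.045,-.07,.128],[.035,-.06,.126],[0,0,.149],[0,-.19,.149]]))*1.25)
print(bot.find_in("wrist","door_handle"),bot.find_in("wrist","tray_tab"))
E
```

```text
[[399.9041 226.394 ]
 [399.6948 219.9957]
 [384.8831 101.5558]
 [289.7037 157.6257]
 [587.1809 158.7488]]
[{'position': [0.6003, 0.0367, 0.1478], 'score': 0.91}] [{'position': [0.6596, 0.0516, 0.0914], 'score': 0.55}]
```

View pics/w1.png

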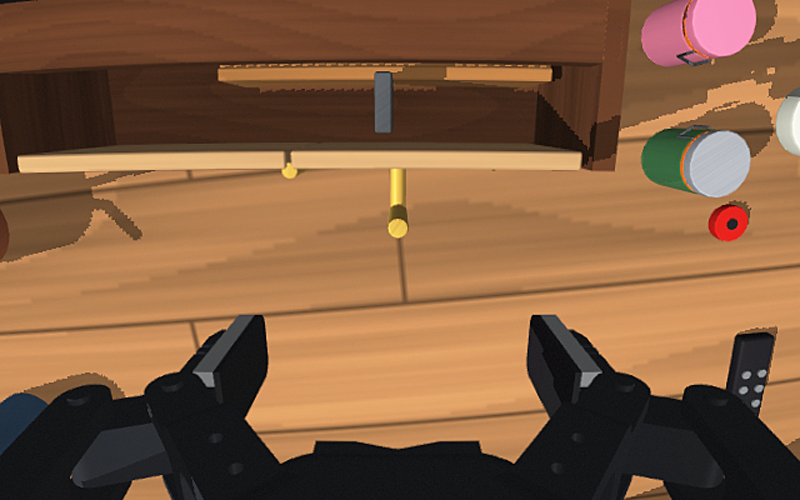

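The handle and tab lie within 2 px of where I predicted, at (398,228) and (384,102). I'll descend and grip.

>>> apply_moves(claw=[0.06,0.06,0.06,0.06,0.06,0.06], xyz=[[0,0.002,0.035],[0,0,0.035],[0,0,0.035],[0,0,0.035],[0,0,0.02],[0,0,0.02]], twist=[[0,0,0],[0,0,0],[0,0,0],[0,0,0],[0,0,0],[0,0,0]])

```text
clock: 4.65
position: [0.5577, 0.046, 0.1103]
tool_rot: [3.141, 0.001, -0.092]
force: [0.1, -0.2, 0.5]
grip_width: 0.0599
finger_force: 0.0
```

>>> apply_moves(claw=[0,0,0,0,0,0,0], xyz=[[0,0,0],[0,0,0],[0,0,0],[0,0,0],[0,0,0],[0,0,0],[0,0,0]], twist=[[0,0,0],[0,0,0],[0,0,0],[0,0,0],[0,0,0],[0,0,0],[0,0,0]], force=25)

```text
clock: 5.35
position: [0.5586, 0.0499, 0.1127]
tool_rot: [-3.139, -0.002, -0.089]
force: [-2.7, 14.4, 1.6]
grip_width: 0.013
finger_force: 27.5
```

Run:
```python
from h import *
s=st();print("handle est",W([-.045,-.07,.128]))
h=lambda a:np.array([-.12*np.sin(a)-.045*np.cos(a),.19-.26*np.cos(a)-.045*np.sin(a)])
A=np.linspace(0,1.4,15);H=np.array([h(a) for a in A])
print(np.c_[A[1:],np.diff(H,axis=0)])
```

```text
t 5.35 pos [0.5586 0.0499 0.1127] rot [-3.1385 -0.0015 -0.0892] F [-2.7067 14.4466  1.6389] w 0.012972240158666645 ff 27.454009652137756
handle est [[0.5598 0.0489 0.128 ]]
[[ 0.1    -0.0118 -0.0032]
 [ 0.2    -0.0112 -0.0006]
 [ 0.3    -0.0105  0.0021]
 [ 0.4    -0.0097  0.0047]
 [ 0.5    -0.0088  0.0073]
 [ 0.6    -0.0079  0.0097]
 [ 0.7    -0.0068  0.0121]
 [ 0.8    -0.0057  0.0144]
 [ 0.9    -0.0045  0.0166]
 [ 1.     -0.0033  0.0185]
 [ 1.1    -0.0021  0.0203]
 [ 1.2    -0.0008  0.0219]
 [ 1.3     0.0005  0.0232]
 [ 1.4     0.0018  0.0244]]
```

>>> apply_moves(claw=[0,0,0,0,0,0,0,0,0,0,0,0,0,0,0,0], xyz=[[-0.0118,0.0012,0],[-0.0112,0.0006,0],[-0.0105,-0.0021,0],[-0.0097,-0.0047,0],[-0.0088,-0.0073,0],[-0.0079,-0.0097,0],[-0.0068,-0.0121,0],[-0.0057,-0.0144,0],[-0.0045,-0.0166,0],[-0.0033,-0.0185,0],[-0.0021,-0.0203,0],[-0.0008,-0.0219,0],[0.0005,-0.0232,0],[0.0018,-0.0244,0],[0,0,0],[0,0,0]], twist=[[0,0,0],[0,0,0],[0,0,0],[0,0,0],[0,0,0],[0,0,0],[0,0,0],[0,0,0],[0,0,0],[0,0,0],[0,0,0],[0,0,0],[0,0,0],[0,0,0],[0,0,0],[0,0,0]])

```text
clock: 6.95
position: [0.494, 0.2278, 0.1122]
tool_rot: [-3.141, -0.001, -0.091]
force: [2.9, -0.1, 3.3]
grip_width: 0.0135
finger_force: 28.7
```

Run:
```python
from h import *
s=st();print(L(s["position"]), "target", -.12*np.sin(1.4)-.045*np.cos(1.4), .19-.26*np.cos(1.4)-.045*np.sin(1.4))
```

```text
t 6.95 pos [0.494  0.2278 0.1122] rot [-3.1412 -0.0015 -0.0909] F [ 2.9319 -0.083   3.3441] w 0.013526419231622936 ff 28.651826977729797
[[-0.1269  0.1021  0.1122]] target -0.12590248902912607 0.10146330499645663
```

>>> apply_moves(claw=[0,0,0], xyz=[[0,-0.004,0],[0,-0.004,0],[0,0,0]], twist=[[0,0,0],[0,0,0],[0,0,0]])

```text
clock: 7.25
position: [0.4943, 0.2291, 0.1119]
tool_rot: [3.133, 0.001, -0.096]
force: [-4.0, -36.4, 25.9]
grip_width: 0.0133
finger_force: 32.7
```

>>> apply_moves(claw=[0.03,0.03,0.03,0.03,0.03,0.03,0.03], xyz=[[0,0.007,0],[0,0,0],[0,0,0],[0,0,-0.035],[0,0,-0.035],[0,0,-0.035],[0,0,-0.035]], twist=[[0,0,0],[0,0,0],[0,0,0],[0,0,0],[0,0,0],[0,0,0],[0,0,0]])

```text
clock: 7.95
position: [0.4932, 0.229, 0.2529]
tool_rot: [-3.141, 0.0, -0.09]
force: [0.8, 0.2, -0.9]
grip_width: 0.0297
finger_force: 0.0
```

Run:
```python
from h import *
s=st()
f=bot.grab_frame("wrist");save(f,"w2",s=1.25)
def door(a):return [[-.19*np.sin(a),.19-.19*np.cos(a),.149],[0,.19-.38*np.cos(a),.149],[-.12*np.sin(a)-.045*np.cos(a),.19-.26*np.cos(a)-.045*np.sin(a),.148],[.035,-.06,.126]]
for a in (1.35,1.4):print(a,proj(f,W(door(a)))*1.25)
print("tab"); go(W([.035,-.06,.17]))
```

```text
t 7.95 pos [0.4932 0.229  0.2529] rot [-3.141   0.0002 -0.0904] F [ 0.7832  0.1952 -0.8907] w 0.029679509842020182 ff 0.0
1.35 [[323.4918 334.1341]
 [391.1704   1.209 ]
 [422.0648 241.4645]
 [684.5552 -42.2988]]
1.4 [[308.5075 336.7489]
 [354.6151   1.324 ]
 [400.6688 239.6781]
 [684.5552 -42.2988]]
tab
shift [0.1604 0.165  0.0884] rows>= 5.0
```

View pics/w2.png

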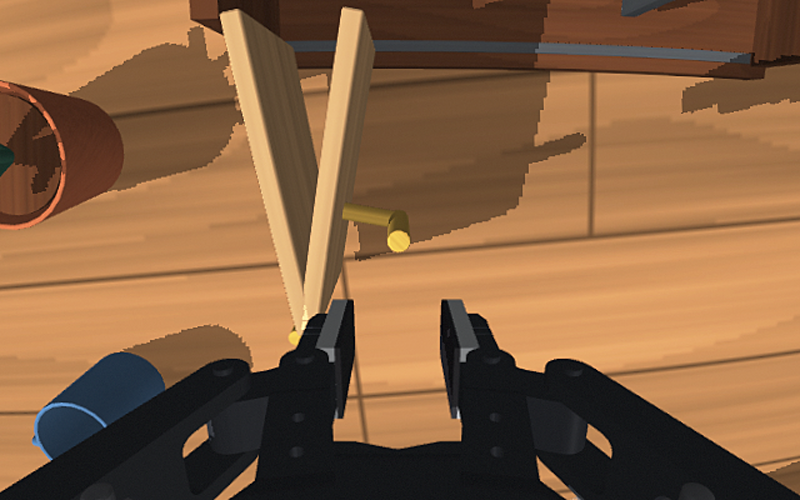

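The door is fully folded: the handle at (399,240) matches a=1.40. Next is the tab.

>>> apply_moves(claw=[0.05,0.05,0.05,0.05,0.05,0.05,0.05,0.05,0.05,0.05,0.05], xyz=[[0.02,0.033,-0.01],[0.035,0.033,0],[0.035,0.033,0],[0.035,0.033,0],[0.035,0.033,0],[0,0,0.033],[0,0,0.033],[0,0,0.033],[0,0,0.033],[0,0,0.033],[0,0,0]], twist=[[0,0,0],[0,0,0],[0,0,0],[0,0,0],[0,0,0],[0,0,0],[0,0,0],[0,0,0],[0,0,0],[0,0,0],[0,0,0]])

```text
clock: 9.1
position: [0.6356, 0.0499, 0.0922]
tool_rot: [3.141, 0.006, -0.09]
force: [-0.4, -0.4, 0.4]
grip_width: 0.0498
finger_force: 0.0
```

>>> apply_moves(claw=[0,0,0,0,0,0,0], xyz=[[0,0,0],[0,0,0],[0,0,0],[0,0,0],[0,0,0],[0,0,0],[0,0,0]], twist=[[0,0,0],[0,0,0],[0,0,0],[0,0,0],[0,0,0],[0,0,0],[0,0,0]], force=60)

```text
clock: 9.8
position: [0.6393, 0.0526, 0.0986]
tool_rot: [-3.138, -0.004, -0.089]
force: [2.5, 13.0, 1.3]
grip_width: 0.011
finger_force: 59.2
```

Run:
```python
from h import *
s=st();print(L(s["position"]))
```

```text
t 9.8 pos [0.6393 0.0526 0.0986] rot [-3.1376 -0.0035 -0.0895] F [ 2.4968 13.0392  1.2597] w 0.010996908222168846 ff 59.21884596347809
[[ 0.0338 -0.059   0.0986]]
```

>>> apply_moves(claw=[0,0,0,0,0,0,0,0,0,0,0,0,0,0,0,0,0], xyz=[[-0.008,-0.002,0],[-0.014,0,0],[-0.014,0,0],[-0.014,0,0],[-0.014,0,0],[-0.014,0,0],[-0.014,0,0],[-0.014,0,0],[-0.014,0,0],[-0.014,0,0],[-0.014,0,0],[-0.014,0,0],[-0.014,0,0],[-0.014,0,0],[-0.014,0,0],[-0.014,0,0],[-0.008,0,0]], twist=[[0,0,0],[0,0,0],[0,0,0],[0,0,0],[0,0,0],[0,0,0],[0,0,0],[0,0,0],[0,0,0],[0,0,0],[0,0,0],[0,0,0],[0,0,0],[0,0,0],[0,0,0],[0,0,0],[0,0,0]])

```text
clock: 11.5
position: [0.4192, 0.0736, 0.099]
tool_rot: [-3.136, -0.014, -0.091]
force: [48.0, -8.4, -24.8]
grip_width: 0.011
finger_force: 61.0
```

Run:
```python
from h import *
s=st();print(L(s["position"]))
```

```text
t 11.5 pos [0.4192 0.0736 0.099 ] rot [-3.1363 -0.0138 -0.0913] F [ 47.9558  -8.4353 -24.7589] w 0.010970646584491078 ff 61.026073694229126
[[-0.1872 -0.0583  0.099 ]]
```

>>> apply_moves(claw=[0.04,0.04,0.04,0.085,0.085,0.085,0.085,0.085,0.085], xyz=[[0.009,0,0],[0,0,0],[0,0,0],[0,0,-0.03],[0,0,-0.03],[0,0,-0.03],[0,0,-0.03],[0,0,-0.04],[0,0,-0.04]], twist=[[0,0,0],[0,0,0],[0,0,0],[0,0,0],[0,0,0],[0,0,0],[0,0,0],[0,0,0],[0,0,0]])

```text
clock: 12.4
position: [0.4212, 0.0712, 0.298]
tool_rot: [3.142, 0.0, -0.091]
force: [0.4, -0.1, -0.4]
grip_width: 0.0853
finger_force: 0.0
```

Run:
```python
from h import *
s=st();go([.555,-.222,.3],-.092)
```

```text
t 12.4 pos [0.4212 0.0712 0.298 ] rot [ 3.1416  0.0004 -0.0911] F [ 0.3562 -0.0643 -0.3989] w 0.08532731166905745 ff 0.0
twist z 0.0009289712544801321
shift [ 0.1601  0.2796 -0.002 ] rows>= 7.0
```

>>> apply_moves(claw=[0.085,0.085,0.085,0.085,0.085,0.085,0.085,0.085,0.085], xyz=[[0.02,0.035,0],[0.02,0.035,0],[0.02,0.035,0],[0.02,0.035,0],[0.02,0.035,0],[0.02,0.035,0],[0.02,0.035,0],[0.02,0.035,0],[0,0,0]], twist=[[0,0,0],[0,0,0],[0,0,0],[0,0,0],[0,0,0],[0,0,0],[0,0,0],[0,0,0],[0,0,0]])

```text
clock: 13.3
position: [0.556, -0.2269, 0.2956]
tool_rot: [3.14, 0.001, -0.096]
force: [-0.9, 0.8, 0.3]
grip_width: 0.0849
finger_force: 0.0
```

Run:
```python
from h import *
s=st()
f=bot.grab_frame("wrist");save(f,"w3",s=1.25)
print(proj(f,[[.58,-.222,.08],[.601,-.366,.06]])*1.25)
for q in("jar_mid","weight_mid"):print(bot.find_in("wrist",q))
```

```text
t 13.3 pos [ 0.556  -0.2269  0.2956] rot [ 3.1402  0.0008 -0.0962] F [-0.8978  0.8119  0.2601] w 0.08491858971994096 ff 0.0
[[387.9567 178.487 ]
 [557.0496 134.8445]]
[{'position': [0.5736, -0.2222, 0.0829], 'score': 0.73}, {'position': [0.6844, -0.2142, 0.083], 'score': 0.59}]
[{'position': [0.7, -0.3804, 0.0221], 'score': 0.95}, {'position': [0.6047, -0.3632, 0.0228], 'score': 0.57}, {'position': [0.5044, -0.2851, 0.0076], 'score': 0.2}]
```

View pics/w3.png

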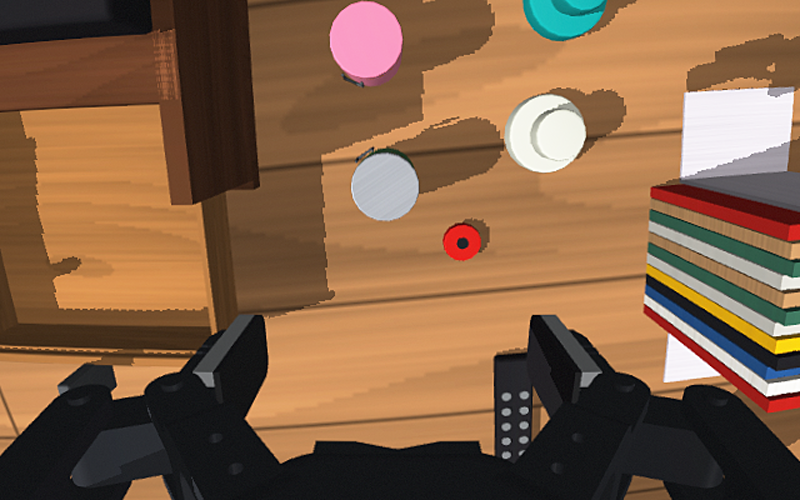

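The jar's lid is centred at (385,186) and the weight's knob at (557,135). The adaptor at (462,242) is clear of the fingers.

Run:
```python
from h import *
f=bot.grab_frame("wrist")
j=pix2plane(f,np.array([[385,186]])/1.25,.08)[0];w=pix2plane(f,np.array([[557,135]])/1.25,.06)[0];print(j,w)
st()
go([j[0],j[1],.027],-.092)
```

```text
[ 0.5737 -0.2132  0.08  ] [ 0.6012 -0.3601  0.06  ]
t 13.5 pos [ 0.5556 -0.2213  0.2964] rot [-3.1411  0.0003 -0.0904] F [ 0.3972  0.0773 -0.3517] w 0.08490032546295402 ff 0.0
twist z 0.0016339728904740947
shift [ 0.0173 -0.0097  0.2694] rows>= 6.0
```

>>> apply_moves(claw=[0.085,0.085,0.085,0.085,0.085,0.085,0.085,0.085,0.085], xyz=[[0.018,-0.003,0.03],[0,0,0.035],[0,0,0.035],[0,0,0.035],[0,0,0.035],[0,0,0.035],[0,0,0.034],[0,0,0.03],[0,0,0]], twist=[[0,0,0],[0,0,0],[0,0,0],[0,0,0],[0,0,0],[0,0,0],[0,0,0],[0,0,0],[0,0,0]])

```text
clock: 14.4
position: [0.5721, -0.2189, 0.0244]
tool_rot: [-3.14, 0.005, -0.09]
force: [-0.6, -0.6, 0.6]
grip_width: 0.085
finger_force: 0.0
```

>>> apply_moves(claw=[0.04,0.04,0.04,0.04,0.04,0.04], xyz=[[0,0,0],[0,0,0],[0,0,0],[0,0,0],[0,0,0],[0,0,0]], twist=[[0,0,0],[0,0,0],[0,0,0],[0,0,0],[0,0,0],[0,0,0]], force=40)

```text
clock: 15.0
position: [0.5752, -0.2209, 0.0295]
tool_rot: [3.141, -0.003, -0.091]
force: [-1.2, 2.8, 6.8]
grip_width: 0.0551
finger_force: 41.3
```

>>> apply_moves(claw=[0.04,0.04,0.04,0.04,0.04,0.04,0.04], xyz=[[0,0,-0.015],[0,0,-0.03],[0,0,-0.035],[0,0,-0.035],[0,0,-0.035],[0,0,-0.035],[0,0,-0.005]], twist=[[0,0,0],[0,0,0],[0,0,0],[0,0,0],[0,0,0],[0,0,0],[0,0,0]])

```text
clock: 15.7
position: [0.5756, -0.2215, 0.2236]
tool_rot: [3.14, -0.008, -0.092]
force: [0.4, -0.3, -2.5]
grip_width: 0.0551
finger_force: 43.0
```

Run:
```python
from h import *
st();go(W([-.06,-.005,.064]))
go(W([-.06,-.115,.064]))
```

```text
t 15.7 pos [ 0.5756 -0.2215  0.2236] rot [ 3.14   -0.0075 -0.0916] F [ 0.3527 -0.2517 -2.4698] w 0.05506205685820993 ff 43.046975657343864
shift [-0.0567 -0.3331  0.1586] rows>= 8.0
shift [-0.0567 -0.2231  0.1588] rows>= 6.0
```

>>> apply_moves(claw=[0.04,0.04,0.04,0.04,0.04,0.04,0.04,0.04,0.04,0.04,0.04,0.04], xyz=[[-0.005,-0.02,0],[-0.0057,-0.0333,0],[-0.0057,-0.0333,0],[-0.0057,-0.0333,0],[-0.0057,-0.0333,0],[-0.0057,-0.0333,0],[-0.0057,-0.0333,0],[-0.0057,-0.0333,0],[-0.0057,-0.0333,0],[-0.0057,-0.0333,0],[0,-0.0133,0],[0,0,0]], twist=[[0,0,0],[0,0,0],[0,0,0],[0,0,0],[0,0,0],[0,0,0],[0,0,0],[0,0,0],[0,0,0],[0,0,0],[0,0,0],[0,0,0]])

```text
clock: 16.9
position: [0.5481, 0.1179, 0.2179]
tool_rot: [-3.141, -0.0, -0.088]
force: [0.3, -0.6, -2.1]
grip_width: 0.055
finger_force: 43.1
```

Run:
```python
from h import *
s=st();print(L(s["position"]));go(W([-.06,-.005,.064]),-.092)
f=bot.grab_frame("wrist");save(f,"w4",s=1)
print(proj(f,W([[-.152,-.18,.032],[-.152,.06,.032],[-.152,-.06,.032]])))
```

```text
t 16.9 pos [0.5481 0.1179 0.2179] rot [-3.1408 -0.0005 -0.0882] F [ 0.2945 -0.6466 -2.0849] w 0.05497482359920942 ff 43.11896100640297
[[-0.063  -0.0024  0.2179]]
twist z 0.003774416463304814
shift [0.003  0.0026 0.1539] rows>= 4.0
[[490.2341 258.1177]
 [255.8822 258.3246]
 [374.6218 258.7769]]
```

View pics/w4.png

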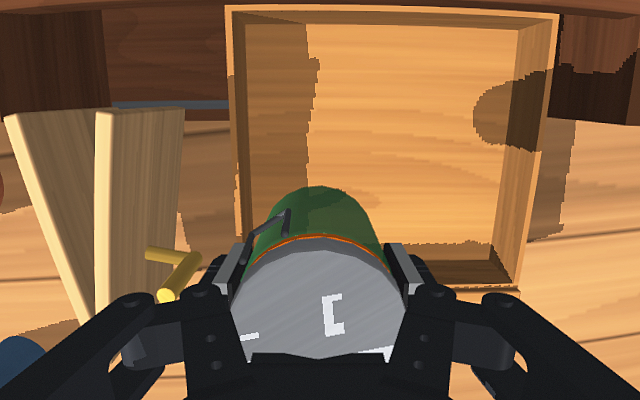

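>>> apply_moves(claw=[0.04,0.04,0.04,0.04,0.04,0.04,0.04,0.04], xyz=[[0.003,0.006,0.02],[0,0,0.03],[0,0,0.03],[0,0,0.03],[0,0,0.025],[0,0,0.015],[0,0,0.005],[0,0,0]], twist=[[0,0,0],[0,0,0],[0,0,0],[0,0,0],[0,0,0],[0,0,0],[0,0,0],[0,0,0]])

```text
clock: 17.75
position: [0.5513, 0.1088, 0.0627]
tool_rot: [3.141, -0.001, -0.092]
force: [0.1, 0.3, -1.6]
grip_width: 0.0553
finger_force: 43.3
```

>>> apply_moves(claw=[0.04,0.04,0.04], xyz=[[0,0,0.0015],[0,0,0.001],[0,0,0]], twist=[[0,0,0],[0,0,0],[0,0,0]])

```text
clock: 18.05
position: [0.5522, 0.1094, 0.0615]
tool_rot: [-3.141, -0.003, -0.092]
force: [0.1, -2.7, 11.6]
grip_width: 0.0546
finger_force: 44.5
```

Contact at 11.6 N, so I release.

>>> apply_moves(claw=[0.07,0.07,0.07,0.07,0.07,0.07,0.07,0.07,0.07,0.085], xyz=[[0,0,0],[0,0,0],[0,0,0],[0,0,-0.02],[0,0,-0.03],[0,0,-0.035],[0,0,-0.035],[0,0,-0.035],[0,0,-0.035],[0,0,-0.03]], twist=[[0,0,0],[0,0,0],[0,0,0],[0,0,0],[0,0,0],[0,0,0],[0,0,0],[0,0,0],[0,0,0],[0,0,0]])

```text
clock: 19.05
position: [0.5508, 0.1096, 0.2819]
tool_rot: [-3.141, -0.001, -0.091]
force: [0.3, 0.8, -0.3]
grip_width: 0.0824
finger_force: 0.0
```

Run:
```python
from h import *
st();go([.58,-.366,.28],-.092)
```

```text
t 19.05 pos [0.5508 0.1096 0.2819] rot [-3.1411 -0.0009 -0.0912] F [ 0.3216  0.7833 -0.2564] w 0.08236011940358272 ff 0.0
twist z 0.0007972690383780956
shift [0.0728 0.471  0.0019] rows>= 10.0
```

>>> apply_moves(claw=[0.085,0.085,0.085,0.085,0.085,0.085,0.085,0.085,0.085,0.085,0.085,0.085,0.085,0.085,0.085], xyz=[[0.0056,0.036,0],[0.0056,0.036,0],[0.0056,0.036,0],[0.0056,0.036,0],[0.0056,0.036,0],[0.0056,0.036,0],[0.0056,0.036,0],[0.0056,0.036,0],[0.0056,0.036,0],[0.0056,0.036,0],[0.0056,0.036,0],[0.0056,0.036,0],[0.0056,0.036,0],[0,0,0],[0,0,0]], twist=[[0,0,0],[0,0,0],[0,0,0],[0,0,0],[0,0,0],[0,0,0],[0,0,0],[0,0,0],[0,0,0],[0,0,0],[0,0,0],[0,0,0],[0,0,0],[0,0,0],[0,0,0]])

```text
clock: 20.55
position: [0.5803, -0.3636, 0.2792]
tool_rot: [-3.141, 0.001, -0.093]
force: [0.3, 1.0, -0.3]
grip_width: 0.0853
finger_force: 0.0
```

Run:
```python
from h import *
s=st()
f=bot.grab_frame("wrist");save(f,"w5",s=1.25)
print(proj(f,[[.601,-.366,.06],[.601,-.36,.06]])*1.25)
print(bot.find_in("wrist","weight_mid"))
go([.601,-.366,.03],-.092)
```

```text
t 20.55 pos [ 0.5803 -0.3636  0.2792] rot [-3.1411  0.0007 -0.0925] F [ 0.3369  0.999  -0.3309] w 0.08528233299208751 ff 0.0
[[397.9777 181.1959]
 [390.6241 181.8771]]
[{'position': [0.6044, -0.3719, 0.0247], 'score': 0.85}, {'position': [0.7119, -0.391, 0.0207], 'score': 0.59}]
twist z 0.001756358203662295
shift [0.0204 0.0021 0.2497] rows>= 6.0
```

View pics/w5.png

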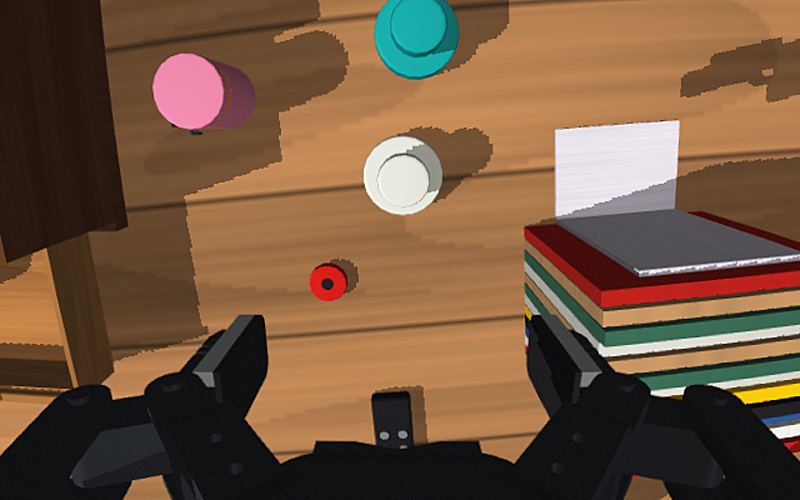

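The knob is centred at (404,180), about 5 mm right of my estimate. The record block's near edge is at px 525, so I'll open only to 65 mm.

>>> apply_moves(claw=[0.065,0.065,0.065,0.065,0.065,0.065,0.065,0.065,0.065], xyz=[[0.021,0.007,0.02],[0,0,0.035],[0,0,0.035],[0,0,0.035],[0,0,0.035],[0,0,0.035],[0,0,0.03],[0,0,0.022],[0,0,0]], twist=[[0,0,0],[0,0,0],[0,0,0],[0,0,0],[0,0,0],[0,0,0],[0,0,0],[0,0,0],[0,0,0]])

```text
clock: 21.55
position: [0.5998, -0.3698, 0.03]
tool_rot: [-3.139, 0.004, -0.09]
force: [-0.5, 0.4, -0.4]
grip_width: 0.0648
finger_force: 0.0
```

>>> apply_moves(claw=[0.03,0.03,0.03,0.03,0.03,0.03], xyz=[[0,0,0],[0,0,0],[0,0,0],[0,0,0],[0,0,0],[0,0,0]], twist=[[0,0,0],[0,0,0],[0,0,0],[0,0,0],[0,0,0],[0,0,0]], force=50)

```text
clock: 22.15
position: [0.6019, -0.3721, 0.0347]
tool_rot: [3.141, -0.002, -0.091]
force: [-1.3, 0.8, 8.7]
grip_width: 0.0427
finger_force: 52.2
```

>>> apply_moves(claw=[0.03,0.03,0.03,0.03,0.03,0.03,0.03], xyz=[[0,0,-0.015],[0,0,-0.03],[0,0,-0.035],[0,0,-0.035],[0,0,-0.035],[0,0,-0.035],[0,0,-0.005]], twist=[[0,0,0],[0,0,0],[0,0,0],[0,0,0],[0,0,0],[0,0,0],[0,0,0]])

```text
clock: 22.85
position: [0.6022, -0.3728, 0.229]
tool_rot: [3.139, -0.007, -0.091]
force: [0.5, -0.1, -3.1]
grip_width: 0.0423
finger_force: 52.0
```

Run:
```python
from h import *
st();go(W([-.065,-.115,.2]),-.092)
```

```text
t 22.85 pos [ 0.6022 -0.3728  0.229 ] rot [ 3.1387 -0.0066 -0.0915] F [ 0.5477 -0.1006 -3.0805] w 0.042315590431123914 ff 51.990399956703186
twist z 0.0005188530252747958
shift [-0.101  -0.3711  0.029 ] rows>= 8.0
```

>>> apply_moves(claw=[0.03,0.03,0.03,0.03,0.03,0.03,0.03,0.03,0.03,0.03,0.03,0.03,0.03,0.03], xyz=[[-0.005,-0.02,0],[-0.0096,-0.0325,0],[-0.0096,-0.0325,0],[-0.0096,-0.0325,0],[-0.0096,-0.0325,0],[-0.0096,-0.0325,0],[-0.0096,-0.0325,0],[-0.0096,-0.0325,0],[-0.0096,-0.0325,0],[-0.0096,-0.0325,0],[-0.0096,-0.0325,0],[0,-0.0261,0],[0,0,0],[0,0,0]], twist=[[0,0,0],[0,0,0],[0,0,0],[0,0,0],[0,0,0],[0,0,0],[0,0,0],[0,0,0],[0,0,0],[0,0,0],[0,0,0],[0,0,0],[0,0,0],[0,0,0]])

```text
clock: 24.25
position: [0.5339, 0.007, 0.2229]
tool_rot: [3.141, 0.0, -0.09]
force: [-0.1, -0.9, -4.5]
grip_width: 0.0425
finger_force: 52.0
```

Run:
```python
from h import *
s=st();print(L(s["position"]));go(W([-.065,-.115,.068]),-.092)
f=bot.grab_frame("wrist");save(f,"w6",s=1)
```

```text
t 24.25 pos [0.5339 0.007  0.2229] rot [ 3.1414  0.0001 -0.0902] F [-0.0806 -0.908  -4.5279] w 0.0425037171084792 ff 52.002663016319275
[[-0.0669 -0.1141  0.2229]]
twist z 0.0018097275327847717
shift [0.0019 0.0009 0.1549] rows>= 4.0
```

View pics/w6.png

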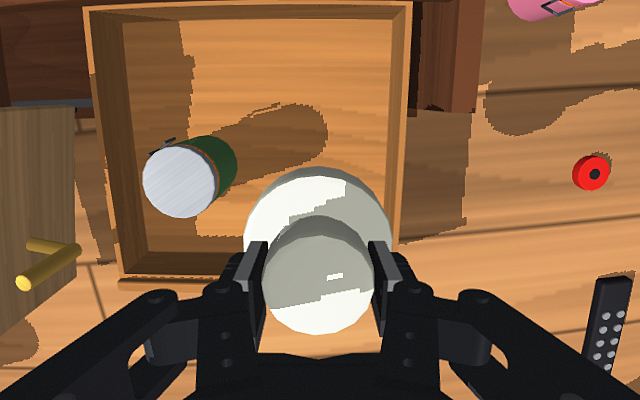

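The jar stands upright in the tray at (180,180), and the weight is in the grip.

>>> apply_moves(claw=[0.03,0.03,0.03,0.03,0.03,0.03,0.03,0.03], xyz=[[0.002,0.001,0.02],[0,0,0.03],[0,0,0.03],[0,0,0.03],[0,0,0.025],[0,0,0.015],[0,0,0.003],[0,0,0]], twist=[[0,0,0],[0,0,0],[0,0,0],[0,0,0],[0,0,0],[0,0,0],[0,0,0],[0,0,0]])

```text
clock: 25.1
position: [0.536, 0.0048, 0.0698]
tool_rot: [3.141, 0.0, -0.092]
force: [-0.2, 0.3, -3.6]
grip_width: 0.0423
finger_force: 52.0
```

>>> apply_moves(claw=[0.03,0.03,0.03], xyz=[[0,0,0.0015],[0,0,0.001],[0,0,0]], twist=[[0,0,0],[0,0,0],[0,0,0]])

```text
clock: 25.4
position: [0.5363, 0.0055, 0.0678]
tool_rot: [-3.141, -0.001, -0.091]
force: [-0.6, -0.7, -4.8]
grip_width: 0.0426
finger_force: 52.0
```

>>> apply_moves(claw=[0.03,0.03,0.03], xyz=[[0,0,0.0015],[0,0,0.001],[0,0,0]], twist=[[0,0,0],[0,0,0],[0,0,0]])

```text
clock: 25.7
position: [0.538, 0.0055, 0.0665]
tool_rot: [-3.141, -0.004, -0.092]
force: [0.7, -2.4, 21.1]
grip_width: 0.0425
finger_force: 54.8
```

>>> apply_moves(claw=[0.06,0.06,0.06,0.06,0.06,0.06,0.06,0.06,0.06,0.06], xyz=[[0,0,-0.001],[0,0,0],[0,0,0],[0,0,-0.02],[0,0,-0.03],[0,0,-0.03],[0,0,-0.03],[0,0,-0.03],[0,0,-0.02],[0,0,0]], twist=[[0,0,0],[0,0,0],[0,0,0],[0,0,0],[0,0,0],[0,0,0],[0,0,0],[0,0,0],[0,0,0],[0,0,0]])

```text
clock: 26.7
position: [0.5371, 0.0057, 0.2283]
tool_rot: [-3.141, -0.004, -0.091]
force: [-0.1, 0.1, -0.4]
grip_width: 0.0601
finger_force: 0.0
```

Run:
```python
from h import *
s=st();go(W([-.185,-.0595,.24]),-.092)
f=bot.grab_frame("top")
g=bot.grab_frame("scene")
im=np.hstack([cv2.resize(f["img"],(640,400))[80:380,150:550],g["img"][80:380,180:580]])[:,:,::-1]
cv2.imwrite("pics/both.png",im)
for c in("top","scene"):
  for q in("gauge_mid","brush_mid"):print(c,q,bot.find_in(c,q))
```

```text
t 26.7 pos [0.5371 0.0057 0.2283] rot [-3.1409 -0.0039 -0.0913] F [-0.0741  0.1357 -0.4156] w 0.060068776951091814 ff 0.0
twist z 0.0006738875102802189
shift [-0.1215 -0.0556 -0.0117] rows>= 3.0
top gauge_mid []
top brush_mid []
scene gauge_mid [{'position': [0.5774, 0.5002, 0.0821], 'score': 0.19}]
scene brush_mid [{'position': [0.5047, -0.29, 0.0096], 'score': 0.59}, {'position': [0.2972, -0.3404, 0.0121], 'score': 0.57}]
```

View pics/both.png

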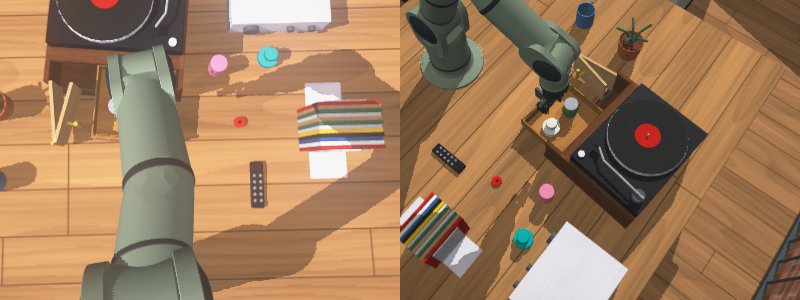

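The right half shows the jar and weight standing in the tray. No gauge or brush is present, and the "brush" reports sit on the adaptor and the remote. I'll push the tray in.

>>> apply_moves(claw=[0.05,0.05,0.05,0.05,0.05,0.05,0.05,0.05,0.05,0.05], xyz=[[-0.03,-0.014,0],[-0.03,-0.014,0],[-0.03,-0.014,0],[-0.0315,-0.0136,0],[0,0,0.03],[0,0,0.033],[0,0,0.033],[0,0,0.035],[0,0,0],[0,0,0]], twist=[[0,0,0],[0,0,0],[0,0,0],[0,0,0],[0,0,0],[0,0,0],[0,0,0],[0,0,0],[0,0,0],[0,0,0]])

```text
clock: 28.0
position: [0.4198, 0.072, 0.095]
tool_rot: [3.141, 0.002, -0.091]
force: [0.2, 0.5, 0.4]
grip_width: 0.0504
finger_force: 0.0
```

>>> apply_moves(claw=[0,0,0,0,0,0,0], xyz=[[0,0,0],[0,0,0],[0,0,0],[0,0,0],[0,0,0],[0,0,0],[0,0,0]], twist=[[0,0,0],[0,0,0],[0,0,0],[0,0,0],[0,0,0],[0,0,0],[0,0,0]], force=60)

```text
clock: 28.7
position: [0.4215, 0.0731, 0.0962]
tool_rot: [-3.14, -0.003, -0.091]
force: [-0.2, 7.3, 12.7]
grip_width: 0.0116
finger_force: 59.7
```

Run:
```python
from h import *
s=st();print(L(s["position"]))
```

```text
t 28.7 pos [0.4215 0.0731 0.0962] rot [-3.1396 -0.0034 -0.0909] F [-0.1659  7.2822 12.7328] w 0.01164303024571124 ff 59.65758204460144
[[-0.1849 -0.0586  0.0962]]
```

>>> apply_moves(claw=[0,0,0,0,0,0,0,0,0,0,0,0,0,0,0,0,0,0,0,0], xyz=[[0.004,0,0],[0.008,0,0],[0.011,0,0],[0.011,0,0],[0.011,0,0],[0.011,0,0],[0.011,0,0],[0.011,0,0],[0.011,0,0],[0.011,0,0],[0.011,0,0],[0.011,0,0],[0.011,0,0],[0.011,0,0],[0.011,0,0],[0.011,0,0],[0.011,0,0],[0.011,0,0],[0.011,0,0],[0.009,0,0]], twist=[[0,0,0],[0,0,0],[0,0,0],[0,0,0],[0,0,0],[0,0,0],[0,0,0],[0,0,0],[0,0,0],[0,0,0],[0,0,0],[0,0,0],[0,0,0],[0,0,0],[0,0,0],[0,0,0],[0,0,0],[0,0,0],[0,0,0],[0,0,0]])

```text
clock: 30.7
position: [0.628, 0.0537, 0.0963]
tool_rot: [-3.141, -0.001, -0.091]
force: [-2.6, 3.0, 8.4]
grip_width: 0.0111
finger_force: 59.4
```

>>> apply_moves(claw=[0,0,0,0,0,0], xyz=[[0.006,0,0],[0.006,0,0],[0.004,0,0],[0.004,0,0],[0.003,0,0],[0,0,0]], twist=[[0,0,0],[0,0,0],[0,0,0],[0,0,0],[0,0,0],[0,0,0]])

```text
clock: 31.3
position: [0.6416, 0.0524, 0.0945]
tool_rot: [3.14, 0.018, -0.09]
force: [-61.9, 6.2, 36.6]
grip_width: 0.0112
finger_force: 67.3
```

Run:
```python
from h import *
s=st();print(L(s["position"]))
```

```text
t 31.3 pos [0.6416 0.0524 0.0945] rot [ 3.1399  0.0178 -0.0901] F [-61.9453   6.2026  36.6388] w 0.011221117219342365 ff 67.27014541625977
[[ 0.0362 -0.059   0.0945]]
```

>>> apply_moves(claw=[0,0.03,0.03,0.03,0.03,0.03,0.03,0.03,0.03], xyz=[[-0.006,0,0],[0,0,0],[0,0,0],[0,0,0],[0,0,-0.02],[0,0,-0.035],[0,0,-0.035],[0,0,-0.035],[0,0,-0.03]], twist=[[0,0,0],[0,0,0],[0,0,0],[0,0,0],[0,0,0],[0,0,0],[0,0,0],[0,0,0],[0,0,0]])

```text
clock: 32.2
position: [0.6447, 0.0513, 0.2522]
tool_rot: [-3.141, -0.002, -0.092]
force: [1.0, -0.9, 0.4]
grip_width: 0.0298
finger_force: 0.0
```

Run:
```python
from h import *
s=st()
a=1.4;go(W([-.12*np.sin(a)-.045*np.cos(a),.19-.26*np.cos(a)-.045*np.sin(a),.245]),-.092)
```

```text
t 32.2 pos [0.6447 0.0513 0.2522] rot [-3.1413 -0.0018 -0.0916] F [ 1.0009 -0.8846  0.3537] w 0.029774226023880444 ff 0.0
twist z 0.000389703093575694
shift [-0.1653 -0.1613  0.0072] rows>= 5.0
```

Moving over to the handle, then one look that covers both the tray and the handle.

>>> apply_moves(claw=[0.03,0.03,0.03,0.03,0.03,0.03,0.03], xyz=[[-0.0275,-0.027,0],[-0.0275,-0.027,0],[-0.0275,-0.027,0],[-0.0275,-0.027,0],[-0.0275,-0.027,0],[-0.0275,-0.027,0],[0,0,0]], twist=[[0,0,0],[0,0,0],[0,0,0],[0,0,0],[0,0,0],[0,0,0],[0,0,0]])

```text
clock: 32.9
position: [0.4921, 0.2322, 0.2505]
tool_rot: [-3.14, -0.0, -0.085]
force: [1.0, -1.1, -0.2]
grip_width: 0.0297
finger_force: 0.0
```

Run:
```python
from h import *
s=st();a=1.4
f=bot.grab_frame("wrist");save(f,"w7",s=1)
h=[-.12*np.sin(a)-.045*np.cos(a),.19-.26*np.cos(a)-.045*np.sin(a),.148]
print(proj(f,W([h])))
h[2]=.112;go(W(h),-.092)
g=bot.grab_frame("scene");print("tab px scene",proj(g,W([[.035,-.06,.126],[.055,-.06,.126],[.015,-.06,.126]])))
save(g,"s7",(315,145,495,280),3)
```

```text
t 32.9 pos [0.4921 0.2322 0.2505] rot [-3.1396 -0.     -0.0853] F [ 0.953  -1.083  -0.2028] w 0.02966883109878917 ff 0.0
[[325.1196 190.654 ]]
twist z 0.004278924034264803
shift [0.0014 0.0027 0.1384] rows>= 3.0
tab px scene [[360.6261 205.3088]
 [364.6424 208.6934]
 [356.6374 201.9476]]
```

View pics/w7.png

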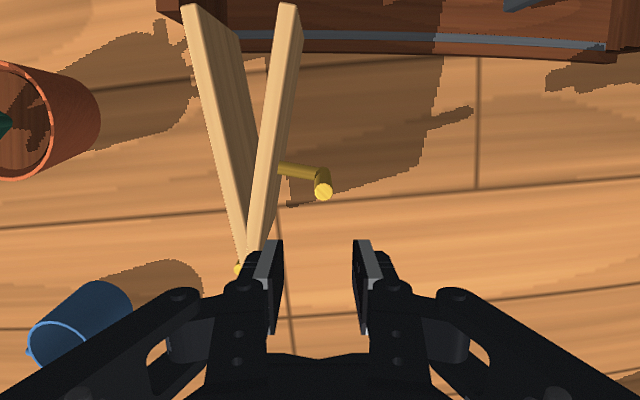

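View pics/s7.png

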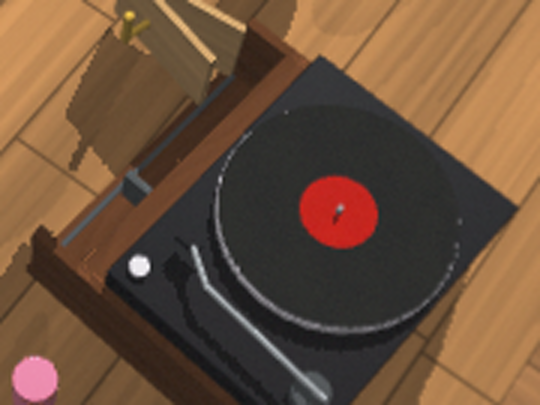

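The tray is home, with the tab at the predicted pixels. The handle is at (324,190), also as predicted. Now I'll grip it.

>>> apply_moves(claw=[0.03,0.03,0.03,0.03,0.03,0.03], xyz=[[0.001,0.0015,0.02],[0,0,0.035],[0,0,0.035],[0,0,0.03],[0,0,0.018],[0,0,0]], twist=[[0,0,0],[0,0,0],[0,0,0],[0,0,0],[0,0,0],[0,0,0]])

```text
clock: 33.6
position: [0.4953, 0.2247, 0.1097]
tool_rot: [3.139, 0.003, -0.093]
force: [0.5, -0.5, 0.8]
grip_width: 0.03
finger_force: 0.0
```

>>> apply_moves(claw=[0,0,0,0,0], xyz=[[0,0,0],[0,0,0],[0,0,0],[0,0,0],[0,0,0]], twist=[[0,0,0],[0,0,0],[0,0,0],[0,0,0],[0,0,0]], force=25)

```text
clock: 34.1
position: [0.4964, 0.2263, 0.1126]
tool_rot: [-3.141, -0.002, -0.092]
force: [4.8, -1.4, -3.2]
grip_width: 0.0135
finger_force: 25.2
```

>>> apply_moves(claw=[0,0,0,0,0,0,0,0,0,0,0,0,0,0,0,0], xyz=[[-0.0018,0.0244,0],[-0.0005,0.0232,0],[0.0008,0.0219,0],[0.0021,0.0203,0],[0.0033,0.0185,0],[0.0045,0.0166,0],[0.0057,0.0144,0],[0.0068,0.0121,0],[0.0079,0.0097,0],[0.0088,0.0073,0],[0.0097,0.0047,0],[0.0105,0.0021,0],[0.0112,-0.0006,0],[0.0118,-0.0032,0],[0,0,0],[0,0,0]], twist=[[0,0,0],[0,0,0],[0,0,0],[0,0,0],[0,0,0],[0,0,0],[0,0,0],[0,0,0],[0,0,0],[0,0,0],[0,0,0],[0,0,0],[0,0,0],[0,0,0],[0,0,0],[0,0,0]])

```text
clock: 35.7
position: [0.5608, 0.0487, 0.1127]
tool_rot: [-3.141, -0.002, -0.091]
force: [1.0, 2.0, 5.3]
grip_width: 0.0132
finger_force: 26.8
```

Run:
```python
from h import *
s=st();print(L(s["position"]))
```

```text
t 35.7 pos [0.5608 0.0487 0.1127] rot [-3.1408 -0.0017 -0.091 ] F [0.9578 2.0087 5.2564] w 0.013216663403164363 ff 26.768382489681244
[[-0.0439 -0.0701  0.1127]]
```

>>> apply_moves(claw=[0,0,0], xyz=[[0.003,-0.001,0],[0.003,-0.001,0],[0,0,0]], twist=[[0,0,0],[0,0,0],[0,0,0]])

```text
clock: 36.0
position: [0.565, 0.0496, 0.1125]
tool_rot: [3.141, 0.002, -0.091]
force: [-12.3, -1.1, 14.8]
grip_width: 0.013
finger_force: 27.6
```

>>> apply_moves(claw=[0,0,0], xyz=[[0.003,-0.001,0],[0.001,0,0],[0,0,0]], twist=[[0,0,0],[0,0,0],[0,0,0]])

```text
clock: 36.3
position: [0.5669, 0.0495, 0.1118]
tool_rot: [3.139, 0.006, -0.091]
force: [-22.4, -3.8, 15.6]
grip_width: 0.0136
finger_force: 28.2
```

>>> apply_moves(claw=[0,0.04,0.04,0.04,0.04,0.04,0.04,0.04,0.04,0.04], xyz=[[-0.004,0,0],[0,0,0],[0,0,0],[0,0,0],[0,0,-0.03],[0,0,-0.035],[0,0,-0.035],[0,0,-0.035],[0,0,-0.035],[0,0,0]], twist=[[0,0,0],[0,0,0],[0,0,0],[0,0,0],[0,0,0],[0,0,0],[0,0,0],[0,0,0],[0,0,0],[0,0,0]])

```text
clock: 37.3
position: [0.5683, 0.0512, 0.2863]
tool_rot: [-3.14, -0.006, -0.091]
force: [0.1, -0.3, 0.3]
grip_width: 0.04
finger_force: 0.0
```

Run:
```python
from h import *
s=st();f=bot.grab_frame("wrist");save(f,"w8",s=1.25)
for a in(0,.03):
  print(a,proj(f,W([[-.12*np.sin(a)-.045*np.cos(a),.19-.26*np.cos(a)-.045*np.sin(a),.148],[-.19*np.sin(a)-.006,.19-.19*np.cos(a),.149],[-.006,.19-.38*np.cos(a),.149],[-.006,.19,.149]]))*1.25)
```

```text
t 37.3 pos [0.5683 0.0512 0.2863] rot [-3.1399 -0.0065 -0.0912] F [ 0.0981 -0.282   0.2962] w 0.039962470521596946 ff 0.0
0 [[402.4561 243.0706]
 [291.9853 183.7118]
 [590.4394 184.7164]
 [ 16.8914 187.2802]]
0.03 [[404.3136 248.3529]
 [292.35   192.6722]
 [590.1801 184.7134]
 [ 16.8914 187.2802]]
```

View pics/w8.png

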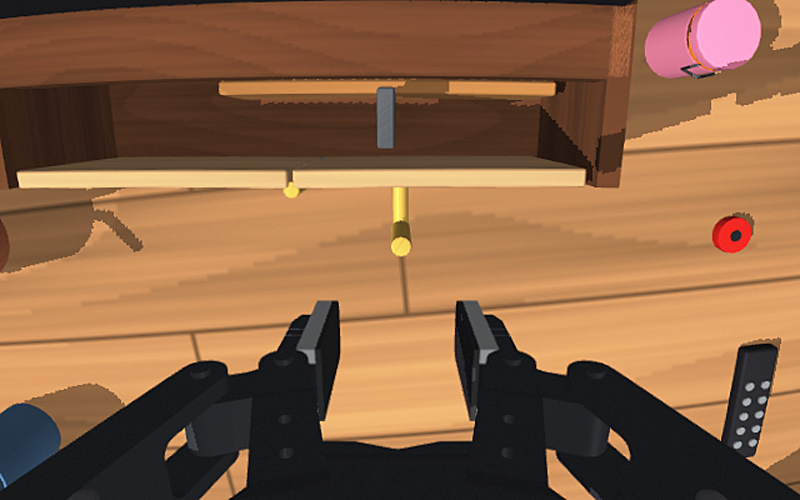

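The door looks shut. I'll check how straight the panels' back edge runs against the initial shut picture.

Run:
```python
from h import *
f=bot.grab_frame("wrist")
for n,r in(("w1",(100,132)),("w8",(115,145))):
    im=cv2.resize(cv2.imread("pics/%s.png"%n),(640,400),interpolation=cv2.INTER_AREA).astype(float).sum(2)
    pts=[]
    for u in list(range(30,226,15))+list(range(240,296,10))+list(range(335,460,15)):
        col=im[r[0]:r[1],u];g=np.diff(col);k=g.argmax()
        if 0<k<len(g)-1:
            o=(g[k-1]-g[k+1])/2/(g[k-1]-2*g[k]+g[k+1]);pts.append([u,r[0]+k+.5+o])
    q=cv2.undistortPoints(np.array(pts).reshape(-1,1,2),K(f),np.array(f["distortion"],float),P=K(f)).reshape(-1,2)
    l=q[q[:,0]<228];rr=q[q[:,0]>236]
    a=np.median([0]);pl=np.polyfit(l[:,0],l[:,1],1);pr=np.polyfit(rr[:,0],rr[:,1],1)
    print(n,"slopes",pl,pr,"rms",np.std(np.polyval(pl,l[:,0])-l[:,1]),np.std(np.polyval(pr,rr[:,0])-rr[:,1]))
```

```text
w1 slopes [  0.0032 119.3175] [  0.0014 119.6303] rms 0.1924746206098369 0.0661264679273332
w8 slopes [  0.0125 132.6473] [ -0.0072 137.3399] rms 0.10756783977585341 0.11106132673228948
```

The door is still open by about 0.01 rad (initially it was about 0), so I'll grip the handle again and push more firmly.

>>> apply_moves(claw=[0.04,0.04,0.04,0.04,0.04,0.04,0.04,0.04], xyz=[[-0.009,0,0],[0,0.0015,0.03],[0,0,0.035],[0,0,0.035],[0,0,0.035],[0,0,0.025],[0,0,0.012],[0,0,0]], twist=[[0,0,0],[0,0,0],[0,0,0],[0,0,0],[0,0,0],[0,0,0],[0,0,0],[0,0,0]])

```text
clock: 38.2
position: [0.5561, 0.05, 0.1082]
tool_rot: [3.141, 0.003, -0.091]
force: [-0.0, -0.1, 0.1]
grip_width: 0.0402
finger_force: 0.0
```

>>> apply_moves(claw=[0,0,0,0,0], xyz=[[0,0,0],[0,0,0],[0,0,0],[0,0,0],[0,0,0]], twist=[[0,0,0],[0,0,0],[0,0,0],[0,0,0],[0,0,0]], force=60)

```text
clock: 38.7
position: [0.5582, 0.0499, 0.111]
tool_rot: [-3.141, -0.002, -0.092]
force: [-0.2, -1.3, 9.1]
grip_width: 0.0128
finger_force: 58.8
```

>>> apply_moves(claw=[0,0,0,0,0], xyz=[[0.002,0,0],[0.002,0,0],[0.002,0,0],[0.001,0,0],[0,0,0]], twist=[[0,0,0],[0,0,0],[0,0,0],[0,0,0],[0,0,0]])

```text
clock: 39.2
position: [0.5595, 0.05, 0.1106]
tool_rot: [3.14, 0.009, -0.091]
force: [-41.0, 3.7, 40.2]
grip_width: 0.0128
finger_force: 62.9
```

>>> apply_moves(claw=[0,0.03,0.03,0.03,0.03,0.04,0.04,0.04,0.04,0.04,0.04,0.04], xyz=[[-0.003,0,0],[0,0,0],[0,0,0],[0,0,0],[0,0,-0.03],[0,0,-0.035],[0,0,-0.035],[0,0,-0.035],[0,0,-0.035],[0,0,-0.01],[0,0,0],[0,0,0]], twist=[[0,0,0],[0,0,0],[0,0,0],[0,0,0],[0,0,0],[0,0,0],[0,0,0],[0,0,0],[0,0,0],[0,0,0],[0,0,0],[0,0,0]])

```text
clock: 40.4
position: [0.5612, 0.0496, 0.2888]
tool_rot: [3.141, 0.001, -0.091]
force: [0.2, -0.1, -0.2]
grip_width: 0.0402
finger_force: 0.0
```

Run:
```python
from h import *
st()
f=bot.grab_frame("wrist")
e=proj(f,W([[.006,0,.149]]))[0];print(e)
r=(int(e[1])-14,int(e[1])+18)
im=f["img"].astype(float).sum(2);pts=[]
for u in list(range(30,226,15))+list(range(240,296,10))+list(range(335,460,15)):
    g=np.diff(im[r[0]:r[1],u]);k=g.argmax()
    if 0<k<len(g)-1:
        o=(g[k-1]-g[k+1])/2/(g[k-1]-2*g[k]+g[k+1]);pts.append([u,r[0]+k+.5+o])
q=cv2.undistortPoints(np.array(pts).reshape(-1,1,2),K(f),np.array(f["distortion"],float),P=K(f)).reshape(-1,2)
for m in(q[:,0]<228,q[:,0]>236):
    p=np.polyfit(q[m,0],q[m,1],1);print(p,np.std(np.polyval(p,q[m,0])-q[m,1]))
```

```text
t 40.4 pos [0.5612 0.0496 0.2888] rot [ 3.1413  0.001  -0.0913] F [ 0.1925 -0.0577 -0.2165] w 0.04022716028718285 ff 0.0
[229.5763 121.2172]
[  0.0045 121.8106] 0.18754642257785362
[ -0.     122.9207] 0.1074831208893802
```

```bash
python3 -c "
from h import *
print(bot.job_done())"
```

```text
the job is handed in; nothing more can be done
None
```

The job is handed in at 40 s: the green jar and white weight stand upright in the tray, the tray is pushed home, and the door is shut to within about 0.002 rad; no gauge or brush was found, and the hand-in returned no verdict.

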